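# Clamp a heel block in the gluing jig

### The job

Push the loose heel block on the gluing jig square and flush into the corner of its two fences. Then turn the clamp's knurled collar clockwise (seen from above, less than a quarter turn) until its hidden keyway drops over the pin, and push it fully home so that the clamp's foot bears on the block. The collar springs back up when let go, so finish while still holding it pushed home; leave the other things on the bench where they are.

Things in the scene. Friction and masses are not known exactly. Their poses are not given: they have to be found in the camera images.
- jig: gluing jig fixed to the bench: plywood bed, top 12 mm above the bench, spanning -105 to +35 mm along both jig axes (origin 8 mm below the bed's top). Two aluminium fences, 12 mm high and thick, meet in a corner: the back fence (along y) stops the block in +x, the side fence (along x) in +y; each is 109 mm long. Behind the corner a vertical steel clamp post at jig (52, 52) mm
- corner (a point): inner corner where the two fence faces meet, at bed height (12 mm above the bench), jig (20, 20) mm; axes as the jig's: the block's place is at -x, -y of it
- heel_block: loose block of stacked brown leather lifts, 52 (x) x 64 (y) x 16 mm high, 0.08 to 0.17 kg, origin under its centre. Starts on the bed, its centre 15 to 45 mm short of its place along both jig axes, turned up to 0.3 rad. Flush in the corner its axes are parallel to the jig's and its origin is at (-26, -32) mm from the corner; it then lies under the raised foot, 9 mm clear
- collar_top (a point): centre of the top of the knurled steel collar on the post: 46 mm across, 33 mm high, vertical axis; top 94 mm above the bench when up, 82 mm when home. Just below its skirt an arm (12 mm wide, its top 1 mm below the skirt) runs over the fence corner to the foot; it goes down with the collar but does not turn; a grip of 25 N or more does not slip
- quill (a joint): how far collar, arm and foot are pushed down, m: 0 up (held up by a spring), 0.012 fully home (stop). Until the keyway is over the pin it stops at about 0.004. The spring pushes back with 6 N at the top, 10 N at home; with the foot on the block about 14 N in all
- collar (a joint): turn of the collar, rad, growing clockwise from above, stops at -0.1 and 1.8, friction 0.05 N m. Starts at 0 to 0.2. The unseen pin sits anew in each run: the keyway meets it somewhere between 0.7 and 1.35, with about 0.15 rad of play either side. Feel for it: press down lightly (5 to 10 N beyond the spring) at each 0.15 rad or so; it drops when over the pin, then turn on 0.1 rad to centre it
- foot: the clamp's small rubber-tipped foot, 16 mm across, on the end of the arm, 14 mm from both fence faces; origin at its underside, 37 mm above the bench when the clamp is up. Sprung, gives up to 6 mm; at home it presses on the block with about 3 to 4 N
- cream_tin: brown round shoe-cream tin, 64 mm across, 20 mm high, loose bystander; origin under its centre
- black_spool: small standing spool of black thread, 48 mm high, 38 mm across, loose bystander
- white_spool: small standing spool of white thread, 52 mm high, 38 mm across, loose bystander
- heel_lift: thin black heel lift, 56 x 57 x 7 mm, loose bystander
Not all that is in view belongs to the job. What is shaped like the heel_block but blue is not meant.

How it is judged:
By the outcome, as a careful person would: the job done as asked, in the order asked, and still so for the second after the job is handed in, while the arm keeps its last pose, push and grip.
It also fails if it takes over 54 s, if anything falls off the work surface, if the arm or the gripper's body presses on something with over 40 N, if the wrist force passes 120 N, or if a joint passes its speed limit or range.

### The arm

A 7-joint arm with a two-finger parallel gripper is mounted at the origin on the work surface; the furniture and walls round the work are solid. World frame = base frame: x ahead of the robot, y to its left, z up, the work surface at z = 0. Lengths are in mm, angles in rad, forces in N, time in s.
With the tool pointing down it reaches from about 400 to 875 mm from the base axis. Payload 4.4 kg.
Tool frame: the origin (TCP) lies between the finger pads; the fingertips stand 22 mm ahead of it and the grasp point (between the pads) lies 3 mm ahead of it; z points along the fingers, y is the line along which they close (so a half turn about z gives the same grasp; the last joint's range is limited). The gripper opens to 85 mm and grips with 20 to 120 N. Pads are 22 mm wide; open, the fingers measure 114 mm over their backs; the gripper's body (76 mm by 85 mm) begins 54 mm behind the grasp point. The pads swing forward as they close: fully open they stand 13 mm farther back than shut.
Start: joints at [-1.29, 0.628, 0.038, 1.517, -0.027, 0.996, -0.02], TCP at [220.905, 611.325, 231.113] pointing down, gripper open.
Joint ranges: [-3.06, 3.06], [-0.37, 2.12], [-1.25, 1.32], [0.18, 2.47], [-1.1, 4.24], [0.23, 1.98], [-2.94, 2.94]. Speed limits (rad/s): [2.57, 2.57, 3.14, 3.14, 3.14, 3.14, 3.14].

### API

Orientations are given as [roll, pitch, yaw] about the fixed x, y, z axes, in that order (R = Rz(yaw) Ry(pitch) Rx(roll)).
In Python, from cell import ctrl gives the robot as it stands.
- The arm moves only by the tool step_arm, never from a script. Its argument "plan" is a list of rows, each an object of numbers: "dx", "dy", "dz": the shift along the tool's x, y, z scaled (see below); "ax", "ay", "az": the turn, a rotation vector about the tool's x, y, z scaled (see below); "gripper": the opening, from 0 (shut) to 1 (fully open). A call has 1 to 20 rows; each row shifts and turns the commanded pose from where the row before left it, along the tool's axes as they then stand; what a row does not reach is not made up. The controller multiplies each number of a shift by 0.3 m and each number of a turn by 90 degrees. A row lasts 1/8 s, in which the tool goes at most 62.5 mm and 10.7 degrees, less where a joint would pass 70% of its speed; a pose out of reach is approached as far as the arm can. A call with a number of a shift or a turn outside -1 to 1 is refused whole. A call with a gripper value outside its range is refused whole. The fingers move at their own pace and stop on an object; the grip force is fixed at half the most. Time passes only in rows, so rows that do not move let the fingers close. It gives the time, the measured TCP pose, the force, the opening and the grip force at its end, in the units of the state.
- ctrl.read_state(): the state, without advancing time (a new reading comes with each control period).
- ctrl.get_image(name): name is "scene" or "top"; returns a dict with "color" (400x640x3 uint8, red, green, blue), "range_z" (400x640 float32, mm along the optical axis (not along the pixel's ray), 0 where there is no reading), "fx", "fy", "cx", "cy" (pixels), "k1" (the pictures are not rectified: a ray, as slopes to the right and down, at radius r is drawn at 1 + k1 r^2 times it, then the intrinsics apply), "T" (4x4, takes a point from camera to world coordinates). Camera axes: x right, y down, z forward; pixel columns grow to the right and rows downward; lengths in mm; the calibration is good to about 2 mm. A picture is of the moment at which its call begins.
- ctrl.finish_job(): hands the job in; it is judged then, once.
The state is a dict: "clock": time; "qpos": joint angles; "qd": joint speeds; "tau": joint torques, N m; "eef_pos": TCP position; "tool_rot": TCP orientation; "force": force on the tool from outside, world axes, zero at the start; "torque": the same for the moment, N m; "width": finger opening in mm; "gripper_force": force on a finger pad.
Only numpy, scipy, OpenCV 4.12 (cv2) and the standard library are available. Lean on these libraries where they do the work, as an engineer would, in place of code of your own. Each camera call takes 0.05 s, during which the arm holds its last target. There are 200 camera calls.

## Working session

There is one attempt and no reset: what is moved stays moved. The work goes in short steps, Python scripts to look and compute and a tool call to move; the robot and the scene stay as the last step left them, time stands still between calls to the robot, and variables do not carry over. Pictures are saved under pics/ and viewed, at most 10 in all, crops included, and the job is handed in when it is done.

Besides the shell and the picture viewer there is one more tool, called after "Request:" as name(argument=value, ...), one argument or row to a line, values as JSON. step_arm: Moves the arm, as the interface text tells. Shifts and turns lie within -1 to 1; 1 stands for 0.3 m of shift or 90 degrees of turn. Its arguments: {"type":"object","properties":{"plan":{"type":"array"}},"required":["plan"]}

```bash
mkdir -p pics; ls; cat > h.py <<'E'
import numpy as np, cv2
from cell import ctrl
def pts(im):
    h,w=im["range_z"].shape; v,u=np.mgrid[0:h,0:w].astype(float)
    K=np.array([[im["fx"],0,im["cx"]],[0,im["fy"],im["cy"]],[0,0,1.]])
    p=cv2.undistortPoints(np.stack([u.ravel(),v.ravel()],1).reshape(-1,1,2),K,np.array([im["k1"],0,0,0.])).reshape(h,w,2)
    z=im["range_z"]; T=np.array(im["T"])
    P=np.dstack([p*z[...,None],z])@T[:3,:3].T+T[:3,3]
    P[z==0]=np.nan
    return P,p
def plane(im,p,uv,h):
    T=np.array(im["T"]); d=np.array([*p[int(uv[1]),int(uv[0])],1.])@T[:3,:3].T
    return T[:3,3]+d*(h-T[2,3])/d[2]
E
python3 - <<'E'
from h import *
import pickle
ims={n:ctrl.get_image(n) for n in("scene","top")}
pickle.dump(ims,open("ims0.pkl","wb"))
for n,i in ims.items():
    cv2.imwrite(f"pics/{n}0.png",i["color"][...,::-1]); print(n,i["fx"],i["k1"],np.round(i["T"],2).tolist())
print(ctrl.read_state())
E
```

```text
pics
scene 503.5877597386478 -0.005037421905483515 [[0.82, -0.32, 0.48, -179.05], [-0.58, -0.42, 0.7, -1081.71], [-0.03, -0.85, -0.53, 706.7], [0.0, 0.0, 0.0, 1.0]]
top 432.5099411597585 -0.11348819658559016 [[0.03, -0.98, 0.17, 242.24], [-1.0, -0.03, 0.01, -252.1], [-0.0, -0.17, -0.99, 963.5], [0.0, 0.0, 0.0, 1.0]]
{'clock': 0.1, 'qpos': array([-1.28979509,  0.62927559,  0.03842438,  1.51824469, -0.02697685,
        0.99631591, -0.02002775]), 'qd': array([-0.00028817, -0.00352061, -0.0013013 , -0.0007854 ,  0.00116948,
       -0.00015553, -0.00165572]), 'tau': array([ 2.71683108e-03, -5.64534688e+01,  1.22999556e+00, -1.93977410e+01,
        1.11718118e-02,  5.35702886e-03, -7.06493509e-06]), 'eef_pos': array([220.70647706, 610.79166083, 230.27391417]), 'tool_rot': array([-3.13986674e+00,  2.57248802e-05,  2.79479330e+00]), 'force': array([-0.78930153, -0.33166335, -0.28205159]), 'torque': array([-0.04146842, -0.02983241, -0.01264266]), 'gripper_force': 0.0, 'width': 85.44580058938601}
```

View pics/top0.png

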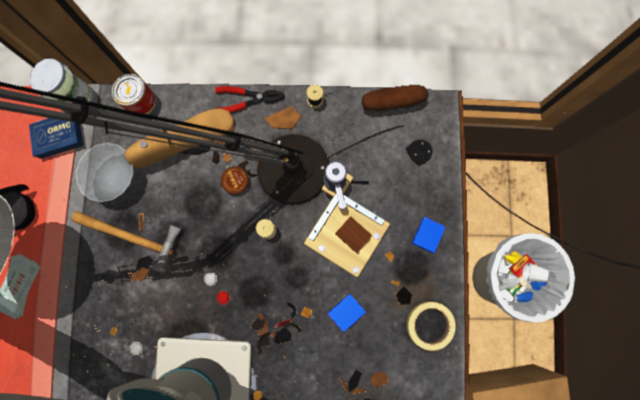

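View pics/scene0.png

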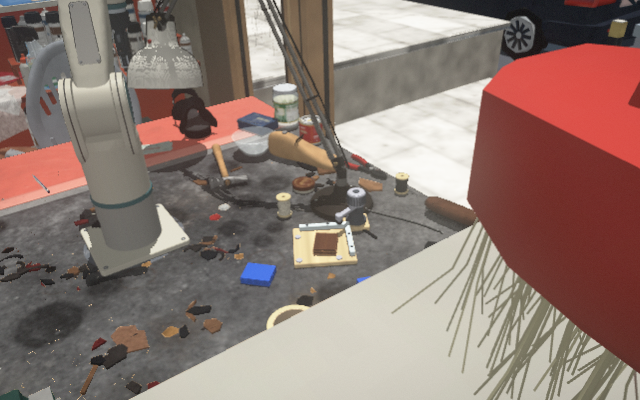

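Top view: jig at about (347,233), with its corner toward the collar at (335,172). Three block-shaped candidates: brown (352,234) on the bed, blue (429,235) and blue (346,312). The brown one on the bed is the heel_block. I'll confirm that in a crop and measure.

```bash
python3 - <<'E'
from h import *
import pickle
ims=pickle.load(open("ims0.pkl","rb"))
im=ims["top"]; P,p=pts(im)
cv2.imwrite("pics/crop0.png",cv2.resize(im["color"][145:285,270:410,::-1],None,fx=4.2,fy=4.2,interpolation=cv2.INTER_CUBIC))
hsv=cv2.cvtColor(im["color"],cv2.COLOR_RGB2HSV)
# heights around the jig
for uv in [(335,172),(340,195),(343,205),(352,234),(330,255),(325,210),(370,215),(295,170),(292,155),(250,150),(150,125),(60,105),(105,170),(20,200),(265,230),(315,95)]:
    print(uv,np.round(P[uv[1],uv[0]]),hsv[uv[1],uv[0]])
# lamp / tall things
m=(P[...,2]>110)
for y0 in range(-400,800,100):
    q=P[m&(P[...,1]>y0)&(P[...,1]<=y0+100)]
    if len(q): print("tall y",y0,len(q),np.round(np.percentile(q,[2,50,98],axis=0)).tolist())
im2=ims["scene"]; P2,_=pts(im2)
for uv in [(165,75),(165,20),(300,90),(280,40),(330,140),(345,185),(355,195)]: print("scene",uv,np.round(P2[uv[1],uv[0]]))
E
```

```text
(335, 172) [ 460. -273.   94.] [111  35 103]
(340, 195) [ 418. -285.   60.] [123  10 240]
(343, 205) [ 396. -292.   63.] [120  10 239]
(352, 234) [ 339. -314.   27.] [ 10 177 104]
(330, 255) [ 293. -268.   12.] [ 22 106 235]
(325, 210) [ 393. -254.    9.] [ 22  29 202]
(370, 215) [ 383. -354.   20.] [ 94   7 247]
(295, 170) [ 472. -187.   55.] [10 43 18]
(292, 155) [ 485. -185.  126.] [20 38 20]
(250, 150) [ 470. -114.  204.] [13 27 66]
(150, 125) [437. -15. 422.] [10 19 41]
(60, 105) [420.  44. 534.] [15 19 53]
(105, 170) [474. 265.   7.] [100   5 148]
(20, 200) [393. 462.  29.] [173  18  56]
(265, 230) [ 340. -128.   52.] [ 23 102 233]
(315, 95) [ 650. -225.   48.] [ 22 106 228]
tall y -300 8 [[489.0, -205.0, 119.0], [491.0, -203.0, 123.0], [493.0, -201.0, 129.0]]
tall y -200 1193 [[448.0, -190.0, 119.0], [472.0, -135.0, 197.0], [494.0, -101.0, 305.0]]
tall y -100 3533 [[24.0, -96.0, 119.0], [435.0, -35.0, 298.0], [464.0, -1.0, 458.0]]
tall y 0 4086 [[62.0, 2.0, 153.0], [416.0, 35.0, 503.0], [435.0, 91.0, 590.0]]
tall y 100 209 [[77.0, 101.0, 428.0], [84.0, 111.0, 465.0], [89.0, 123.0, 486.0]]
tall y 300 4332 [[257.0, 319.0, 113.0], [728.0, 329.0, 189.0], [816.0, 392.0, 301.0]]
tall y 400 1239 [[652.0, 403.0, 112.0], [745.0, 437.0, 164.0], [780.0, 489.0, 237.0]]
scene (165, 75) [251. 328. 269.]
scene (165, 20) [296. 378. 405.]
scene (300, 90) [454. -62. 286.]
scene (280, 40) [439.  -7. 399.]
scene (330, 140) [ 479. -152.  177.]
scene (345, 185) [ 492. -194.   63.]
scene (355, 195) [ 448. -292.   97.]
```

View pics/crop0.png

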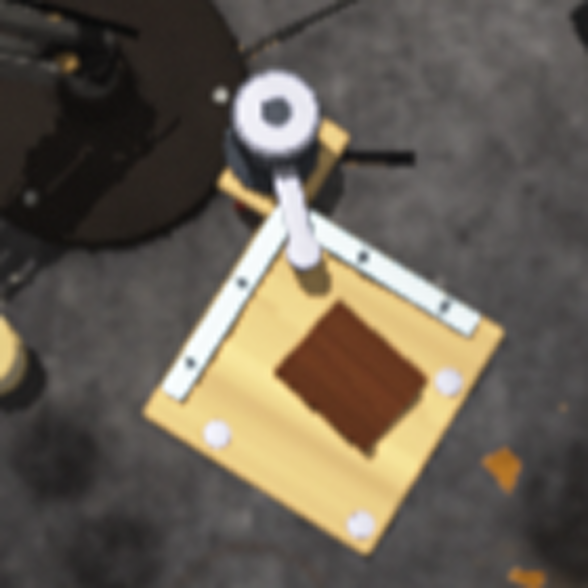

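The crop shows the brown stacked block (centre about (350,378) in the crop) on the plywood bed, with the white fences and the collar (277,110). That confirms the heel_block. A desk lamp stands between the arm and the jig, so I'll map it before moving.

```bash
python3 - <<'E'
from h import *
import pickle
ims=pickle.load(open("ims0.pkl","rb"))
for n in("scene","top"):
    P,_=pts(ims[n]); m=(P[...,2]>100)&(P[...,0]>-150)&(P[...,0]<620)&(P[...,1]>-350)&(P[...,1]<750)
    Q=P[m]; print(n,len(Q))
    for z0 in range(100,900,60):
        q=Q[(Q[:,2]>z0)&(Q[:,2]<=z0+60)]
        k=np.unique((q[:,:2]//50).astype(int),axis=0,return_counts=True)
        print(z0," ".join(f"{a*50},{b*50}:{c}" for (a,b),c in zip(*k) if c>8))
cv2.imwrite("pics/scrop.png",cv2.resize(ims["scene"]["color"][0:240,30:380,::-1],None,fx=2.2,fy=2.2,interpolation=cv2.INTER_CUBIC))
E
```

```text
scene 20315
100 -100,-50:233 -100,0:11 -50,-100:516 -50,-50:115 0,-100:453 0,-50:56 50,-50:95 350,550:14 450,-200:314 450,-150:16 500,-200:9 600,350:37
160 -100,-50:231 -50,-100:538 -50,-50:154 0,-100:476 0,-50:71 50,-50:89 300,300:9 350,350:17 450,-200:128 450,-150:234
220 -100,-50:248 -50,-100:592 -50,-50:172 0,-100:554 0,-50:20 50,-50:91 150,350:190 150,400:103 150,450:21 150,550:27 200,300:277 200,350:97 200,550:53 200,600:25 200,650:9 250,300:329 300,300:285 300,350:17 350,300:9 350,350:98 350,400:9 400,-150:20 400,-100:11 450,-150:201 450,-100:86
280 -100,-100:21 -100,-50:341 -50,-100:278 -50,-50:498 0,-100:605 0,-50:101 50,-50:40 50,0:12 150,350:25 150,400:57 150,500:71 150,550:17 200,300:44 200,350:302 200,400:132 200,450:23 200,500:49 200,550:78 200,600:22 250,300:162 250,350:242 250,400:113 250,450:10 300,300:60 300,350:185 300,400:84 350,350:25 350,400:19 400,-100:37 400,-50:27 450,-150:61 450,-100:205 450,-50:10
340 -100,-50:414 -100,0:19 -50,-100:215 -50,-50:806 -50,0:43 0,-100:603 0,-50:390 50,-50:77 50,0:29 150,500:11 150,550:40 200,500:14 200,550:283 250,350:50 250,40
[... 331 characters left out ...]
2 50,100:31 400,-50:29 400,0:139
520 -50,50:38 0,50:209 50,50:65
580 
640 
700 
760 
820 
880 
top 9972
100 0,-100:174 0,-50:92 50,-50:214 50,0:96 450,-200:324 450,-150:38 600,350:24
160 0,-100:97 0,-50:129 50,-50:255 50,0:87 300,300:75 350,350:57 450,-200:117 450,-150:351
220 0,-100:36 0,-50:88 50,-50:362 50,0:227 200,300:59 250,300:311 300,300:263 400,-150:41 400,-100:23 450,-150:261 450,-100:164
280 50,-50:222 50,0:355 400,-100:65 400,-50:78 450,-150:89 450,-100:325 450,-50:9
340 50,0:240 400,-100:53 400,-50:457 450,-100:170 450,-50:16
400 50,50:68 50,100:82 400,-50:503 400,0:362
460 50,100:127 400,-50:64 400,0:961 400,50:175
520 400,0:399 400,50:878
580 400,50:238
640 
700 
760 
820 
880
```

View pics/scrop.png

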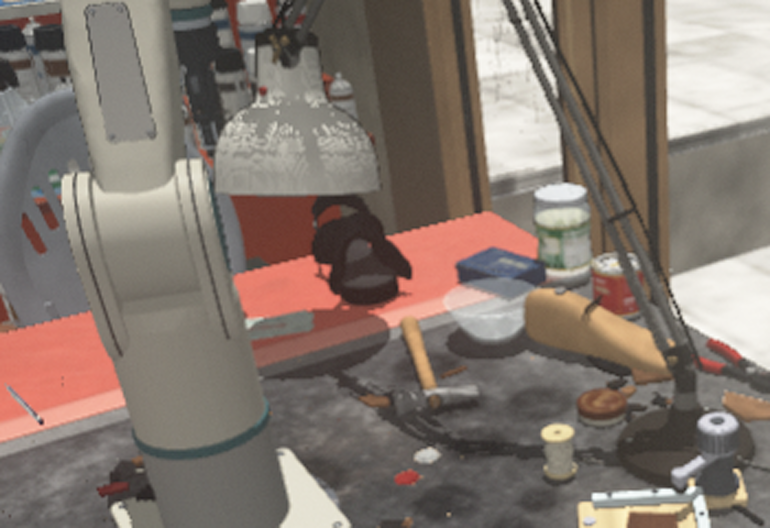

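Lamp shade: about (296,160) in the crop, radius about 107 mm, at world (265,375), z 220–430. The boom runs from the base at (690,360). The arm has to retract inside the lamp and swing past it. Next I'll measure the shade, jig, block and collar.

```bash
cat > meas.py <<'E'
from h import *
def measure(im):
    P,p=pts(im); hsv=cv2.cvtColor(im["color"],cv2.COLOR_RGB2HSV)
    Z=P[...,2]; roi=np.zeros(Z.shape,bool); roi[140:290,260:420]=1
    out={}
    def quad(m,h):
        m=cv2.morphologyEx(m.astype(np.uint8),cv2.MORPH_OPEN,np.ones((3,3)))
        n,l,s,_=cv2.connectedComponentsWithStats(m); k=1+np.argmax(s[1:,4]); v,u=np.where(l==k)
        X=np.array([plane(im,p,(a,b),h)[:2] for a,b in zip(u,v)],np.float32)
        r=cv2.minAreaRect(X); return r,cv2.boxPoints(r)
    brown=(hsv[...,0]<16)&(hsv[...,1]>120)&(hsv[...,2]>40)&(hsv[...,2]<160)&roi&(Z>18)&(Z<36)
    out["block"]=quad(brown,28)
    white=(hsv[...,1]<40)&(hsv[...,2]>195)&roi&(Z>14)&(Z<36)
    out["white"]=white; out["P"]=P
    bed=(hsv[...,0]>15)&(hsv[...,0]<30)&(hsv[...,1]>60)&roi&(Z>2)&(Z<30)
    out["bed"]=quad(bed|brown|white,12)
    c=roi&(Z>86)&(Z<102); v,u=np.where(c); X=np.array([plane(im,p,(a,b),94)[:2] for a,b in zip(u,v)],np.float32)
    out["collar"]=cv2.minEnclosingCircle(X)+(X.mean(0),)
    # fences: cloud of top points
    v,u=np.where(white); out["wx"]=np.array([plane(im,p,(a,b),24)[:2] for a,b in zip(u,v)])
    return out
E
python3 - <<'E'
from meas import *
import pickle
from scipy.optimize import least_squares
ims=pickle.load(open("ims0.pkl","rb"))
o=measure(ims["top"])
for k in("block","bed","collar"): print(k,o[k])
w=o["wx"]
# fences in frame yaw t: split with rough yaw
t=np.deg2rad(-33)
c=np.array(o["collar"][2])
for it in range(3):
    R=np.array([[np.cos(t),np.sin(t)],[-np.sin(t),np.cos(t)]]); q=(w-c)@R.T
    A=(q[:,1]>-45)&(q[:,0]<-50); B=(q[:,0]>-45)&(q[:,1]<-50)
    sA=np.polyfit(q[A,0],q[A,1],1); sB=np.polyfit(q[B,1],q[B,0],1)
    print("yaw",np.rad2deg(t),"A",sA,np.std(q[A,1]),"B",sB,A.sum(),B.sum(),"ends",q[A,0].min(),q[B,1].min())
    t+=(sA[0]-sB[0])/2
P,_=pts(ims["scene"])
q=P[(P[...,2]>222)&(P[...,2]<262)&(P[...,0]>120)&(P[...,0]<420)&(P[...,1]>270)&(P[...,1]<500)]
r=least_squares(lambda a:np.hypot(q[:,0]-a[0],q[:,1]-a[1])-a[2],[265,375,100],loss="soft_l1",f_scale=5)
print("shade",r.x,np.median(abs(r.fun)),len(q))
print(np.round(q[np.argsort(np.hypot(q[:,0],q[:,1]))[:5]]))
E
```

```text
block (((338.5712890625, -317.10400390625), (62.55038833618164, 50.57742691040039), 49.85414123535156), array([[ 299.0762 , -324.7064 ],
       [ 337.73788, -357.31546],
       [ 378.06638, -309.50162],
       [ 339.4047 , -276.89255]], dtype=float32))
bed (((341.0579528808594, -303.2112731933594), (141.09494018554688, 140.2607421875), 59.20252227783203), array([[ 244.69653, -327.9032 ],
       [ 365.17804, -399.7174 ],
       [ 437.41937, -278.51935],
       [ 316.93787, -206.70514]], dtype=float32))
collar ((467.609130859375, -233.92237854003906), 62.32414627075195, array([ 460.74963, -269.09998], dtype=float32))
yaw -33.0 A [  0.04005829 -29.49493213] 3.4900501529486556 B [ -0.02945944 -22.54191938] 195 204 ends -136.69597032157327 -151.0404209162952
yaw -31.0084637503947 A [ 6.07819478e-03 -2.93935205e+01] 3.35111509187206 B [-4.89805234e-03 -2.33940304e+01] 197 200 ends -137.89226705056277 -143.77447577357182
yaw -30.69401743310611 A [ 4.46507240e-04 -2.94099851e+01] 3.339437271312823 B [ 5.10304941e-04 -2.34014997e+01] 198 200 ends -138.06595892394984 -143.6637400343438
shade [279.56018779 427.88338865 107.13509562] 2.4210990781874955 903
[[212. 333. 242.]
 [239. 314. 238.]
 [219. 330. 241.]
 [230. 323. 237.]
 [214. 334. 238.]]
```

Jig yaw is -30.7°, corner about (416,-284) and collar about (460,-273). The block is at (338.6,-317), turned -9.4° relative to the jig. The shade's centre is (280,428) with radius 107. I'll move away from the shade first, then retract.

Request:
step_arm(
  plan=[
    {"dx":0.149,"dy":-0.114,"gripper":0.3},
    {"dx":0.149,"dy":-0.114,"gripper":0.3},
    {"dx":0.149,"dy":-0.114,"gripper":0.3},
    {"dy":-0.19,"gripper":0.3},
    {"dy":-0.19,"gripper":0.3},
    {"dy":-0.19,"gripper":0.3},
    {"gripper":0.3},
  ],
)

```text
invalid input
```

```bash
python3 -c "
from cell import ctrl
s=ctrl.read_state();print(s['qpos'].round(3),s['eef_pos'].round(),s['tool_rot'].round(3),s['width'],s['force'].round(1))"
```

```text
[-1.29   0.629  0.038  1.518 -0.027  0.996 -0.02 ] [221. 611. 230.] [-3.14   0.     2.795] 85.44580058938601 [-0.8 -0.3 -0.3]
```

Every row probably needs all of the numbers.

Request:
step_arm(
  plan=[
    {"dx":0.149,"dy":-0.114,"dz":0,"ax":0,"ay":0,"az":0,"gripper":0.3},
    {"dx":0.149,"dy":-0.114,"dz":0,"ax":0,"ay":0,"az":0,"gripper":0.3},
    {"dx":0.149,"dy":-0.114,"dz":0,"ax":0,"ay":0,"az":0,"gripper":0.3},
    {"dx":0,"dy":-0.19,"dz":0,"ax":0,"ay":0,"az":0,"gripper":0.3},
    {"dx":0,"dy":-0.19,"dz":0,"ax":0,"ay":0,"az":0,"gripper":0.3},
    {"dx":0,"dy":-0.19,"dz":0,"ax":0,"ay":0,"az":0,"gripper":0.3},
    {"dx":0,"dy":0,"dz":0,"ax":0,"ay":0,"az":0,"gripper":0.3},
  ],
)

```text
clock: 0.98
eef_pos: [0.7, 394.4, 230.7]
tool_rot: [-3.137, 0.001, 2.798]
force: [-0.8, 0.5, 0.7]
width: 25.4
gripper_force: 0.0
```

```bash
python3 -c "
from cell import ctrl
s=ctrl.read_state();print(s['qpos'].round(3),s['eef_pos'].round(),s['tool_rot'].round(3),s['width'],s['force'].round(1))"
```

```text
[-1.659  0.273  0.024  2.175 -0.011  0.699 -0.4  ] [  1. 394. 231.] [-3.137e+00  1.000e-03  2.798e+00] 25.411973955617757 [-0.8  0.5  0.7]
```

```bash
cat >> h.py <<'E'
def rows(wps,p0=None,yaw0=None):
    """wps: (x,y,z,yaw) list; prints dx,dy,dz,az per row (tool down)"""
    s=ctrl.read_state(); p=np.array(s["eef_pos"] if p0 is None else p0); y=s["tool_rot"][2] if yaw0 is None else yaw0
    for w in wps:
        d=np.array(w[:3])-p; tx=np.array([np.cos(y),np.sin(y)]); ty=np.array([np.sin(y),-np.cos(y)])
        print([round(float(v),3) for v in (d[:2]@tx/300,d[:2]@ty/300,-d[2]/300,-(w[3]-y)/(np.pi/2))]); p=np.array(w[:3]); y=w[3]
E
python3 - <<'E'
from h import *
W=[(0,350,231,2.798),(0,305,231,2.798)]
for k in range(1,14):
    a=np.deg2rad(90-127*k/13); W.append((300*np.cos(a),300*np.sin(a),231,2.798+(np.deg2rad(59.3)-2.798)*k/13))
rows(W)
E
```

```text
[-0.048, -0.14, -0.001, -0.0]
[-0.051, -0.141, 0.0, -0.0]
[-0.17, 0.028, -0.0, 0.086]
[-0.166, 0.038, -0.0, 0.086]
[-0.167, 0.032, -0.0, 0.086]
[-0.168, 0.026, -0.0, 0.086]
[-0.169, 0.02, -0.0, 0.086]
[-0.17, 0.014, -0.0, 0.086]
[-0.17, 0.008, -0.0, 0.086]
[-0.17, 0.002, -0.0, 0.086]
[-0.17, -0.004, -0.0, 0.086]
[-0.17, -0.009, -0.0, 0.086]
[-0.17, -0.015, -0.0, 0.086]
[-0.169, -0.021, -0.0, 0.086]
[-0.168, -0.027, -0.0, 0.086]
```

Request:
step_arm(
  plan=[
    {"dx":-0.048,"dy":-0.14,"dz":0,"ax":0,"ay":0,"az":0,"gripper":0.3},
    {"dx":-0.051,"dy":-0.141,"dz":0,"ax":0,"ay":0,"az":0,"gripper":0.3},
    {"dx":-0.17,"dy":0.028,"dz":0,"ax":0,"ay":0,"az":0.086,"gripper":0.3},
    {"dx":-0.166,"dy":0.038,"dz":0,"ax":0,"ay":0,"az":0.086,"gripper":0.3},
  ],
)

```text
clock: 1.48
eef_pos: [102.7, 288.8, 231.6]
tool_rot: [3.139, -0.001, 2.522]
force: [0.7, 0.5, 0.2]
width: 25.6
gripper_force: 0.0
```

```bash
python3 -c "
from cell import ctrl
s=ctrl.read_state();print(s['qpos'].round(3),s['eef_pos'].round(),s['tool_rot'].round(3),s['width'],s['force'].round(1))"
```

```text
[-1.463  0.141  0.163  2.372 -0.039  0.629 -0.319] [103. 289. 232.] [ 3.139e+00 -1.000e-03  2.522e+00] 25.5680223217357 [0.7 0.5 0.2]
```

Request:
step_arm(
  plan=[
    {"dx":-0.167,"dy":0.025,"dz":0,"ax":0,"ay":0,"az":0.086,"gripper":0.3},
    {"dx":-0.168,"dy":0.024,"dz":0,"ax":0,"ay":0,"az":0.086,"gripper":0.3},
    {"dx":-0.169,"dy":0.02,"dz":0,"ax":0,"ay":0,"az":0.086,"gripper":0.3},
    {"dx":-0.17,"dy":0.014,"dz":0,"ax":0,"ay":0,"az":0.086,"gripper":0.3},
    {"dx":-0.17,"dy":0.008,"dz":0,"ax":0,"ay":0,"az":0.086,"gripper":0.3},
    {"dx":-0.17,"dy":0.002,"dz":0,"ax":0,"ay":0,"az":0.086,"gripper":0.3},
    {"dx":-0.17,"dy":-0.004,"dz":0,"ax":0,"ay":0,"az":0.086,"gripper":0.3},
    {"dx":-0.17,"dy":-0.009,"dz":0,"ax":0,"ay":0,"az":0.086,"gripper":0.3},
    {"dx":-0.17,"dy":-0.015,"dz":0,"ax":0,"ay":0,"az":0.086,"gripper":0.3},
    {"dx":-0.169,"dy":-0.021,"dz":0,"ax":0,"ay":0,"az":0.086,"gripper":0.3},
    {"dx":-0.168,"dy":-0.027,"dz":0,"ax":0,"ay":0,"az":0.086,"gripper":0.3},
    {"dx":0,"dy":0,"dz":0,"ax":0,"ay":0,"az":0,"gripper":0.3},
  ],
)

```text
clock: 2.98
eef_pos: [238.2, -181.3, 231.5]
tool_rot: [3.14, 0.002, 1.03]
force: [0.2, 0.7, -0.6]
width: 25.7
gripper_force: 0.0
```

```bash
cat > st.py <<'E'
from h import *
s=ctrl.read_state();print(s['clock'],s['qpos'].round(3),s['eef_pos'].round(1),s['tool_rot'].round(3),s['width'],s['force'].round(1))
E
python3 st.py
python3 - <<'E'
from h import *
# jig coords relative corner -> world ; y push: start south of block
t=np.deg2rad(-30.7); R=np.array([[np.cos(t),-np.sin(t)],[np.sin(t),np.cos(t)]]); C=np.array([416.4,-284.])
for q in [(338.57,-317.1),(299.1,-324.7),(337.7,-357.3),(378.1,-309.5),(339.4,-276.9)]: print(((np.array(q)-C)@R).round(1))
E
```

```text
2.975 [-0.191  0.185  0.886  2.398 -0.24   0.638  0.339] [ 238.2 -181.3  231.5] [3.14e+00 2.00e-03 1.03e+00] 25.707385788111658 [ 0.2  0.7 -0.6]
[-50.  -68.2]
[-80.1 -94.9]
[ -30.2 -103.2]
[-19.9 -41.5]
[-69.8 -33.2]
```

```bash
cat >> h.py <<'E'
t=np.deg2rad(-30.7); RJ=np.array([[np.cos(t),-np.sin(t)],[np.sin(t),np.cos(t)]]); C=np.array([416.4,-284.])
def jw(x,y): return C+RJ@np.array([x,y])
def wj(p): return ((np.array(p[:2])-C)@RJ).round(1)
E
python3 - <<'E'
from h import *
a=np.array(ctrl.read_state()["eef_pos"]); b=np.array([*jw(-49,-130),130]); Y=np.deg2rad(59.3)
W=[(*(a+(b-a)*k/4),Y) for k in range(1,5)]+[(b[0],b[1],84,Y),(b[0],b[1],37,Y)]
rows(W); print(b)
E
```

```text
[-0.105, 0.131, 0.085, -0.003]
[-0.106, 0.131, 0.085, -0.0]
[-0.106, 0.131, 0.085, -0.0]
[-0.106, 0.131, 0.085, -0.0]
[0.0, 0.0, 0.153, -0.0]
[0.0, 0.0, 0.157, -0.0]
[ 307.89665936 -370.76419233  130.        ]
```

Request:
step_arm(
  plan=[
    {"dx":-0.105,"dy":0.131,"dz":0.085,"ax":0,"ay":0,"az":-0.003,"gripper":0.3},
    {"dx":-0.106,"dy":0.131,"dz":0.085,"ax":0,"ay":0,"az":0,"gripper":0.3},
    {"dx":-0.106,"dy":0.131,"dz":0.085,"ax":0,"ay":0,"az":0,"gripper":0.3},
    {"dx":-0.106,"dy":0.131,"dz":0.085,"ax":0,"ay":0,"az":0,"gripper":0.3},
    {"dx":0,"dy":0,"dz":0.13,"ax":0,"ay":0,"az":0,"gripper":0.3},
    {"dx":0,"dy":0,"dz":0.1,"ax":0,"ay":0,"az":0,"gripper":0.3},
    {"dx":0,"dy":0,"dz":0.08,"ax":0,"ay":0,"az":0,"gripper":0.3},
    {"dx":0,"dy":0,"dz":0,"ax":0,"ay":0,"az":0,"gripper":0.3},
  ],
)

```text
clock: 3.98
eef_pos: [310.9, -364.1, 35.3]
tool_rot: [-3.139, -0.002, 1.045]
force: [-0.8, -0.1, 0.3]
width: 25.9
gripper_force: 0.0
```

```bash
python3 st.py; python3 - <<'E'
from h import *
im=ctrl.get_image("top"); print(wj(ctrl.read_state()["eef_pos"]))
cv2.imwrite("pics/crop1.png",cv2.resize(im["color"][145:285,270:430,::-1],None,fx=4.2,fy=4.2,interpolation=cv2.INTER_CUBIC))
E
```

```text
3.975 [ 0.551  0.773  0.385  2.137 -0.79   0.38   1.063] [ 310.9 -364.1   35.3] [-3.139e+00 -2.000e-03  1.045e+00] 25.906527981509843 [-0.8 -0.1  0.3]
[ -49.3 -123.3]
```

View pics/crop1.png

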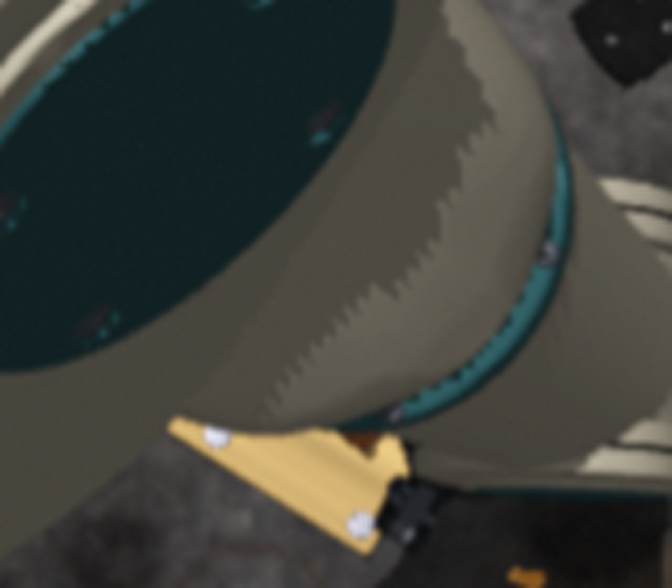

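The picture shows the gripper standing at the bed's edge (410,505), with the arm hiding the rest. Next is the +y push, which is tool +x.

Request:
step_arm(
  plan=[
    {"dx":0.03,"dy":0,"dz":0,"ax":0,"ay":0,"az":0.003,"gripper":0.3},
    {"dx":0.035,"dy":0,"dz":0,"ax":0,"ay":0,"az":0,"gripper":0.3},
    {"dx":0.035,"dy":0,"dz":0,"ax":0,"ay":0,"az":0,"gripper":0.3},
    {"dx":0.03,"dy":0,"dz":0,"ax":0,"ay":0,"az":0,"gripper":0.3},
    {"dx":0.01,"dy":0,"dz":0,"ax":0,"ay":0,"az":0,"gripper":0.3},
    {"dx":0,"dy":0,"dz":0,"ax":0,"ay":0,"az":0,"gripper":0.3},
  ],
)

```text
clock: 4.78
eef_pos: [331.8, -329.2, 37.0]
tool_rot: [3.142, 0.0, 1.039]
force: [0.1, -0.6, -0.2]
width: 26.0
gripper_force: 0.0
```

```bash
python3 st.py; python3 - <<'E'
from h import *
im=ctrl.get_image("scene"); s=ctrl.read_state(); print(wj(s["eef_pos"]), (s["force"][:2]@RJ).round(1))
cv2.imwrite("pics/s2.png",cv2.resize(im["color"][180:280,270:390,::-1],None,fx=5,fy=5,interpolation=cv2.INTER_CUBIC))
E
```

```text
4.775 [ 0.468  0.761  0.38   2.169 -0.823  0.356  1.009] [ 331.8 -329.2   37. ] [3.142 0.    1.039] 25.960342682127457 [ 0.1 -0.6 -0.2]
[-49.6 -82.4] [ 0.4 -1.2]
```

View pics/s2.png

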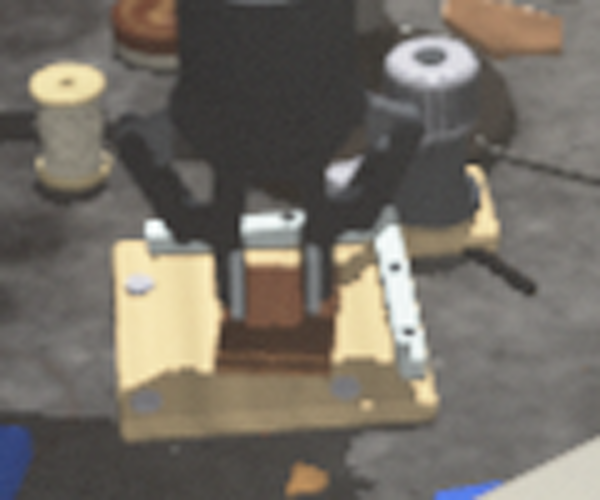

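The scene crop shows both fingertips (235,312) and (312,312) behind the block's near edge (275,348). They seem to have passed over it rather than pushed it, so I'll check the heights.

```bash
python3 - <<'E'
from h import *
im=ctrl.get_image("scene"); P,p=pts(im)
for u,v in [(60,342),(222,368),(332,372),(275,340),(275,300),(275,275),(236,300),(312,300),(236,260),(312,260)]:
    uv=(270+u/5,180+v/5); q=P[int(uv[1]),int(uv[0])]; print((u,v),q.round(0),wj(q), im["color"][int(uv[1]),int(uv[0])])
for u,v in [(222,368),(332,372)]:
    print("z12",wj(plane(im,p,(270+u/5,180+v/5),12)))
E
```

```text
(60, 342) [ 265. -252.    2.] [-146.5  -50.2] [122 118 116]
(222, 368) [ 305. -327.   14.] [-74.4 -93.7] [113  87  67]
(332, 372) [ 343. -358.   13.] [ -25.7 -101.1] [128 111  86]
(275, 340) [ 325. -341.   28.] [-49.5 -95.8] [77 63 51]
(275, 300) [ 340. -319.   30.] [-47.3 -69.1] [122  88  69]
(275, 275) [ 354. -300.   27.] [-45.5 -45.1] [118  84  68]
(236, 300) [ 311. -331.   50.] [-66.5 -94. ] [129 132 134]
(312, 300) [ 340. -348.   47.] [-33.4 -93.8] [122 123 125]
(236, 260) [ 313. -330.   71.] [-65.8 -92.7] [128 131 132]
(312, 260) [ 340. -347.   68.] [-33.  -93.4] [121 124 126]
z12 [-74.3 -90.5]
z12 [-25.6 -99.6]
```

```bash
python3 - <<'E'
from h import *
im=ctrl.get_image("scene"); P,p=pts(im)
for u in (316,317,332):
  for v in range(234,258,1):
    q=P[v,u]; print(u,v,im["color"][v,u],q.round(0)[2],wj(q))
E
```

```text
316 234 [110 113 113] 66.0 [-68.2 -93.6]
316 235 [111 112 113] 63.0 [-68.2 -93.2]
316 236 [109 110 111] 60.0 [-68.3 -92.8]
316 237 [107 108 108] 60.0 [-68.6 -96.9]
316 238 [108 109 110] 54.0 [-68.5 -92. ]
316 239 [105 107 107] 52.0 [-68.6 -93. ]
316 240 [105 105 106] 52.0 [-68.8 -96.8]
316 241 [110 109 108] 46.0 [-68.7 -91.5]
316 242 [119 113 109] 42.0 [-68.8 -90.5]
316 243 [105  97  93] 42.0 [-69.  -93.5]
316 244 [80 69 64] 28.0 [-68.5 -78.2]
316 245 [70 55 46] 30.0 [-68.8 -84.8]
316 246 [74 60 52] 27.0 [-68.9 -85.5]
316 247 [73 59 50] 29.0 [-69.3 -91.5]
316 248 [74 59 51] 28.0 [-69.5 -94.3]
316 249 [76 61 52] 27.0 [-69.7 -96.5]
316 250 [88 68 55] 25.0 [-69.8 -96.9]
316 251 [102  78  61] 22.0 [-69.8 -96.2]
316 252 [89 70 56] 18.0 [-69.9 -94.5]
316 253 [105  79  61] 18.0 [-70.1 -98.2]
316 254 [126 102  78] 12.0 [-70.1 -94.8]
316 255 [142 125  98] 12.0 [-70.3 -98.4]
316 256 [148 133 104] 12.0 [ -70.6 -102.4]
316 257 [151 134 106] 15.0 [ -70.9 -108.8]
317 234 [129 132 133] 66.0 [-66. -94.]
317 235 [129 132 133] 61.0 [-65.9 -90.6]
317 236 [131 132 134] 61.0 [-66.2 -94.1]
317 237 [129 13
[... 1097 characters left out ...]
0 [-33.3 -92.3]
332 241 [121 123 125] 46.0 [-33.6 -95.6]
332 242 [111 111 109] 41.0 [-33.4 -93. ]
332 243 [87 77 72] 28.0 [-32.4 -79.4]
332 244 [77 61 52] 30.0 [-33.  -85.8]
332 245 [77 61 53] 31.0 [-33.4 -91.1]
332 246 [74 61 52] 29.0 [-33.5 -92. ]
332 247 [75 61 52] 30.0 [-33.9 -96.3]
332 248 [76 63 52] 29.0 [-34.2 -99.2]
332 249 [81 64 56] 29.0 [ -34.5 -102.4]
332 250 [82 66 55] 28.0 [ -34.7 -104.3]
332 251 [107  81  65] 22.0 [ -34.4 -100.3]
332 252 [98 77 62] 20.0 [ -34.6 -101.7]
332 253 [93 73 60] 17.0 [ -34.6 -101.3]
332 254 [110  84  65] 15.0 [ -34.7 -101.8]
332 255 [134 116  91] 13.0 [ -34.9 -103.8]
332 256 [144 128 101] 12.0 [ -35.1 -106.2]
332 257 [142 127  99] 16.0 [ -35.9 -114.7]
```

Fingertip bottoms measure about z 41 while the reported TCP is at z 37. So at this opening the tips sit higher than stated, and they passed over the block. I'll back out and go lower, watching the force.

Request:
step_arm(
  plan=[
    {"dx":-0.07,"dy":0,"dz":0,"ax":0,"ay":0,"az":0,"gripper":0.3},
    {"dx":-0.07,"dy":0,"dz":0,"ax":0,"ay":0,"az":0,"gripper":0.3},
    {"dx":0,"dy":0,"dz":0.02,"ax":0,"ay":0,"az":0,"gripper":0.3},
    {"dx":0,"dy":0,"dz":0.02,"ax":0,"ay":0,"az":0,"gripper":0.3},
    {"dx":0,"dy":0,"dz":0,"ax":0,"ay":0,"az":0,"gripper":0.3},
  ],
)

```text
clock: 5.55
eef_pos: [310.6, -364.1, 24.2]
tool_rot: [-3.14, -0.001, 1.04]
force: [-0.4, 0.0, -0.4]
width: 25.4
gripper_force: 0.0
```

```bash
python3 st.py; python3 - <<'E'
from h import *
im=ctrl.get_image("scene"); s=ctrl.read_state(); print(wj(s["eef_pos"])); P,p=pts(im)
for v in range(240,268):
  print(v,*[(im["color"][v,u].tolist(),int(np.nan_to_num(P[v,u,2])),wj(P[v,u])[1]) for u in (309,311,313,315)])
E
```

```text
5.55 [ 0.571  0.79   0.356  2.141 -0.814  0.349  1.079] [ 310.6 -364.1   24.2] [-3.14e+00 -1.00e-03  1.04e+00] 25.439149426439094 [-0.4  0.  -0.4]
[ -49.9 -123.1]
240 ([56, 51, 51], 80, np.float64(-134.3)) ([58, 55, 54], 76, np.float64(-129.0)) ([56, 52, 51], 77, np.float64(-131.2)) ([60, 57, 56], 80, np.float64(-135.1))
241 ([59, 56, 56], 76, np.float64(-131.9)) ([56, 53, 51], 76, np.float64(-132.5)) ([58, 56, 52], 77, np.float64(-133.7)) ([59, 58, 55], 0, np.float64(nan))
242 ([57, 56, 54], 77, np.float64(-136.4)) ([59, 55, 54], 69, np.float64(-126.9)) ([56, 54, 52], 74, np.float64(-133.3)) ([60, 58, 56], 75, np.float64(-135.3))
243 ([57, 55, 52], 74, np.float64(-136.1)) ([56, 54, 51], 69, np.float64(-129.9)) ([56, 53, 53], 73, np.float64(-135.3)) ([58, 55, 54], 70, np.float64(-132.1))
244 ([175, 155, 121], 12, np.float64(-56.7)) ([173, 154, 120], 13, np.float64(-57.9)) ([56, 52, 52], 69, np.float64(-134.4)) ([61, 59, 56], 72, np.float64(-138.2))
245 ([228, 207, 158], 11, np.float64(-59.2)) ([236, 219, 170], 12, np.float64(-60.7)) ([165, 146, 114], 66, np.float64(-133.2)) ([59, 56,
[... 3019 characters left out ...]
)) ([155, 137, 107], 9, np.float64(-122.6))
264 ([159, 141, 109], 10, np.float64(-125.9)) ([153, 137, 106], 6, np.float64(-122.1)) ([155, 137, 108], 10, np.float64(-126.8)) ([153, 137, 107], 9, np.float64(-126.9))
265 ([139, 122, 96], 7, np.float64(-125.8)) ([135, 121, 96], 6, np.float64(-125.5)) ([142, 125, 98], 5, np.float64(-125.0)) ([150, 133, 104], 5, np.float64(-124.7))
266 ([142, 127, 100], 3, np.float64(-124.4)) ([125, 113, 92], 5, np.float64(-127.2)) ([119, 107, 87], 2, np.float64(-124.3)) ([122, 109, 90], 0, np.float64(-121.5))
267 ([107, 98, 83], 1, np.float64(-126.1)) ([93, 87, 78], 0, np.float64(-124.8)) ([86, 80, 72], 0, np.float64(-125.2)) ([86, 79, 73], 1, np.float64(-127.6))
```

Tip height is about the reported TCP z plus 4. I'll lower to TCP 13.

Request:
step_arm(
  plan=[
    {"dx":0,"dy":0,"dz":0.019,"ax":0,"ay":0,"az":0,"gripper":0.3},
    {"dx":0,"dy":0,"dz":0.018,"ax":0,"ay":0,"az":0,"gripper":0.3},
    {"dx":0,"dy":0,"dz":0,"ax":0,"ay":0,"az":0,"gripper":0.3},
  ],
)

```text
clock: 5.98
eef_pos: [310.3, -365.1, 13.4]
tool_rot: [-3.141, -0.0, 1.039]
force: [0.5, 0.2, 0.4]
width: 25.7
gripper_force: 0.0
```

```bash
python3 st.py; python3 - <<'E'
from h import *
im=ctrl.get_image("scene"); P,p=pts(im)
for v in range(252,266):
  print(v,*[(im["color"][v,u].tolist(),int(np.nan_to_num(P[v,u,2])),float(wj(P[v,u])[1])) for u in (315,317)])
E
```

```text
5.975 [ 0.59   0.808  0.329  2.142 -0.834  0.321  1.097] [ 310.3 -365.1   13.4] [-3.141 -0.     1.039] 25.704161452255793 [0.5 0.2 0.4]
252 ([56, 55, 54], 44, -128.7) ([100, 101, 101], 47, -133.3)
253 ([62, 58, 58], 43, -131.5) ([93, 94, 95], 46, -136.3)
254 ([56, 53, 53], 39, -129.3) ([90, 90, 90], 43, -135.3)
255 ([59, 58, 56], 38, -131.9) ([91, 92, 92], 41, -136.2)
256 ([55, 54, 51], 36, -132.5) ([87, 88, 89], 38, -135.6)
257 ([61, 56, 55], 31, -130.2) ([86, 89, 88], 34, -133.7)
258 ([59, 57, 56], 29, -130.7) ([89, 89, 89], 31, -133.7)
259 ([77, 73, 66], 26, -130.5) ([82, 82, 82], 30, -135.8)
260 ([107, 97, 82], 22, -129.3) ([78, 77, 78], 24, -132.6)
261 ([120, 108, 88], 11, -118.2) ([102, 101, 94], 19, -129.6)
262 ([143, 127, 100], 12, -124.0) ([141, 131, 114], 19, -132.8)
263 ([155, 138, 107], 8, -122.3) ([153, 140, 119], 11, -126.1)
264 ([151, 135, 104], 10, -127.8) ([153, 138, 111], 6, -123.3)
265 ([149, 133, 105], 5, -125.4) ([153, 136, 107], 5, -125.7)
```

Request:
step_arm(
  plan=[
    {"dx":0.03,"dy":0,"dz":0.004,"ax":0,"ay":0,"az":0.003,"gripper":0.3},
    {"dx":0.03,"dy":0,"dz":0,"ax":0,"ay":0,"az":0,"gripper":0.3},
    {"dx":0.03,"dy":0,"dz":0,"ax":0,"ay":0,"az":0,"gripper":0.3},
    {"dx":0.03,"dy":0,"dz":0,"ax":0,"ay":0,"az":0,"gripper":0.3},
    {"dx":0.03,"dy":0,"dz":0,"ax":0,"ay":0,"az":0,"gripper":0.3},
    {"dx":0.007,"dy":0,"dz":0,"ax":0,"ay":0,"az":0,"gripper":0.3},
    {"dx":0,"dy":0,"dz":0,"ax":0,"ay":0,"az":0,"gripper":0.3},
  ],
)

```text
clock: 6.9
eef_pos: [334.6, -324.7, 12.7]
tool_rot: [-3.141, -0.0, 1.034]
force: [0.3, -0.3, 0.5]
width: 25.4
gripper_force: 0.0
```

```bash
cat >> st.py <<'E'
print("jig",wj(s["eef_pos"]),"F",(s["force"][:2]@RJ).round(1))
E
python3 st.py
```

```text
6.9 [ 0.499  0.802  0.317  2.176 -0.886  0.294  1.052] [ 334.6 -324.7   12.7] [-3.141 -0.     1.034] 25.43525522196179 [ 0.3 -0.3  0.5]
jig [-49.6 -76.8] F [ 0.4 -0.1]
```

Request:
step_arm(
  plan=[
    {"dx":0.01,"dy":0,"dz":0,"ax":0,"ay":0,"az":0,"gripper":0.3},
    {"dx":0.007,"dy":0,"dz":0,"ax":0,"ay":0,"az":0,"gripper":0.3},
    {"dx":0,"dy":0,"dz":0,"ax":0,"ay":0,"az":0,"gripper":0.3},
  ],
)

```text
clock: 7.28
eef_pos: [335.5, -323.5, 12.9]
tool_rot: [3.14, 0.005, 1.031]
force: [-3.9, -4.4, -0.2]
width: 25.5
gripper_force: 3.2
```

```bash
python3 st.py; python3 - <<'E'
from h import *
im=ctrl.get_image("scene")
cv2.imwrite("pics/s3.png",cv2.resize(im["color"][180:280,270:390,::-1],None,fx=5,fy=5,interpolation=cv2.INTER_CUBIC))
E
```

```text
7.275 [ 0.49   0.802  0.32   2.179 -0.891  0.288  1.047] [ 335.5 -323.5   12.9] [3.14  0.005 1.031] 25.520682453092604 [-3.9 -4.4 -0.2]
jig [-49.4 -75.3] F [-1.1 -5.7]
```

View pics/s3.png

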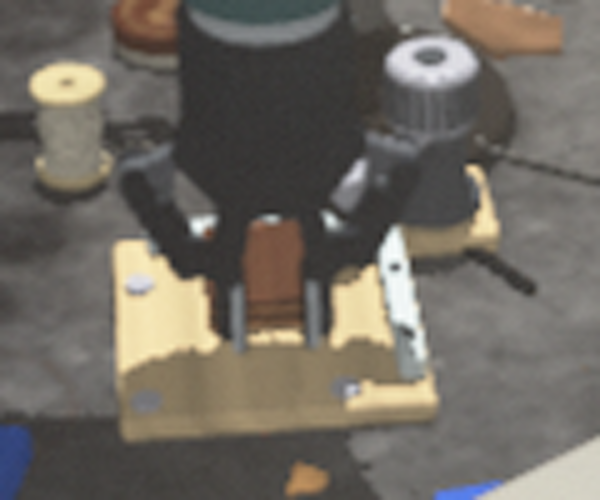

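Block is against the side fence; the TCP's jig y of -75 matches the expected contact. Next I'll turn the tool 90° and push in +x.

```bash
python3 - <<'E'
from h import *
y0=1.031; y1=np.deg2rad(-30.7); N=9
W=[(*jw(-49.4,-90),12.9,y0),(*jw(-49.4,-90),60,y0)]
for k in range(1,N+1): W.append((*jw(-49.4-54.6*k/N,-90+56*k/N),60,y0+(y1-y0)*k/N))
W+=[(*jw(-104,-34),35,y1),(*jw(-104,-34),11.5,y1)]
rows(W)
E
```

```text
[-0.049, 0.0, -0.0, 0.0]
[0.0, 0.0, -0.157, -0.0]
[0.021, -0.02, -0.0, 0.111]
[0.017, -0.024, -0.0, 0.111]
[0.012, -0.026, -0.0, 0.111]
[0.008, -0.028, -0.0, 0.111]
[0.003, -0.029, -0.0, 0.111]
[-0.002, -0.029, -0.0, 0.111]
[-0.007, -0.028, -0.0, 0.111]
[-0.012, -0.026, -0.0, 0.111]
[-0.016, -0.024, -0.0, 0.111]
[0.0, 0.0, 0.083, -0.0]
[0.0, 0.0, 0.078, -0.0]
```

Request:
step_arm(
  plan=[
    {"dx":-0.055,"dy":0,"dz":0,"ax":0,"ay":0,"az":0,"gripper":0.3},
    {"dx":0,"dy":0,"dz":-0.157,"ax":0,"ay":0,"az":0,"gripper":0.3},
    {"dx":0.021,"dy":-0.02,"dz":0,"ax":0,"ay":0,"az":0.111,"gripper":0.3},
    {"dx":0.017,"dy":-0.024,"dz":0,"ax":0,"ay":0,"az":0.111,"gripper":0.3},
    {"dx":0.012,"dy":-0.026,"dz":0,"ax":0,"ay":0,"az":0.111,"gripper":0.3},
    {"dx":0.008,"dy":-0.028,"dz":0,"ax":0,"ay":0,"az":0.111,"gripper":0.3},
    {"dx":0.003,"dy":-0.029,"dz":0,"ax":0,"ay":0,"az":0.111,"gripper":0.3},
    {"dx":-0.002,"dy":-0.029,"dz":0,"ax":0,"ay":0,"az":0.111,"gripper":0.3},
    {"dx":-0.007,"dy":-0.028,"dz":0,"ax":0,"ay":0,"az":0.111,"gripper":0.3},
    {"dx":-0.012,"dy":-0.026,"dz":0,"ax":0,"ay":0,"az":0.111,"gripper":0.3},
    {"dx":-0.016,"dy":-0.024,"dz":0,"ax":0,"ay":0,"az":0.111,"gripper":0.3},
    {"dx":0,"dy":0,"dz":0.05,"ax":0,"ay":0,"az":0,"gripper":0.3},
    {"dx":0,"dy":0,"dz":0,"ax":0,"ay":0,"az":0,"gripper":0.3},
  ],
)

```text
clock: 8.95
eef_pos: [310.2, -258.5, 44.5]
tool_rot: [-3.14, 0.001, -0.536]
force: [-0.4, 0.6, 0.4]
width: 25.5
gripper_force: 0.0
```

```bash
python3 st.py
```

```text
8.95 [ 0.372  0.715  0.378  2.332 -1.09   0.279 -0.37 ] [ 310.2 -258.5   44.5] [-3.14e+00  1.00e-03 -5.36e-01] 25.48980583603164 [-0.4  0.6  0.4]
jig [-104.3  -32.3] F [-0.7  0.3]
```

Request:
step_arm(
  plan=[
    {"dx":0,"dy":0,"dz":0.06,"ax":0,"ay":0,"az":0,"gripper":0.3},
    {"dx":0,"dy":0,"dz":0.05,"ax":0,"ay":0,"az":0,"gripper":0.3},
    {"dx":0,"dy":0,"dz":0,"ax":0,"ay":0,"az":0,"gripper":0.3},
  ],
)

```text
clock: 9.32
eef_pos: [315.8, -263.7, 19.5]
tool_rot: [-3.14, 0.015, -0.536]
force: [-0.5, 1.0, 0.9]
width: 25.6
gripper_force: 0.0
```

```bash
python3 st.py
```

```text
9.325 [ 0.424  0.768  0.303  2.305 -1.099  0.235 -0.37 ] [ 315.8 -263.7   19.5] [-3.14   0.015 -0.536] 25.63843229370057 [-0.5  1.   0.9]
jig [-96.9 -33.9] F [-1.   0.6]
```

Request:
step_arm(
  plan=[
    {"dx":0.012,"dy":0,"dz":0.01,"ax":0,"ay":0,"az":0,"gripper":0.3},
    {"dx":0.012,"dy":0,"dz":0.012,"ax":0,"ay":0,"az":0,"gripper":0.3},
    {"dx":0,"dy":0,"dz":0,"ax":0,"ay":0,"az":0,"gripper":0.3},
  ],
)

```text
clock: 9.7
eef_pos: [322.1, -266.8, 13.2]
tool_rot: [-3.139, 0.015, -0.535]
force: [-0.6, 0.3, -0.1]
width: 25.6
gripper_force: 0.0
```

```bash
python3 st.py
```

```text
9.7 [ 0.427  0.783  0.295  2.288 -1.099  0.233 -0.375] [ 322.1 -266.8   13.2] [-3.139  0.015 -0.535] 25.577818451807904 [-0.6  0.3 -0.1]
jig [-89.9 -33.4] F [-0.7 -0. ]
```

Good. Now the +x push, to about x = -63.

Request:
step_arm(
  plan=[
    {"dx":0.02,"dy":0,"dz":0,"ax":0,"ay":0,"az":0,"gripper":0.3},
    {"dx":0.02,"dy":0,"dz":0,"ax":0,"ay":0,"az":0,"gripper":0.3},
    {"dx":0.02,"dy":0,"dz":0,"ax":0,"ay":0,"az":0,"gripper":0.3},
    {"dx":0.02,"dy":0,"dz":0,"ax":0,"ay":0,"az":0,"gripper":0.3},
    {"dx":0.02,"dy":0,"dz":0,"ax":0,"ay":0,"az":0,"gripper":0.3},
    {"dx":0,"dy":0,"dz":0,"ax":0,"ay":0,"az":0,"gripper":0.3},
  ],
)

```text
clock: 10.45
eef_pos: [348.1, -282.3, 12.7]
tool_rot: [-3.14, 0.015, -0.535]
force: [0.4, -0.2, -0.5]
width: 25.9
gripper_force: 0.1
```

```bash
python3 st.py
```

```text
10.45 [ 0.359  0.812  0.392  2.212 -1.035  0.329 -0.455] [ 348.1 -282.3   12.7] [-3.14   0.015 -0.535] 25.899153610314197 [ 0.4 -0.2 -0.5]
jig [-59.6 -33.4] F [0.4 0.1]
```

Request:
step_arm(
  plan=[
    {"dx":0.01,"dy":0,"dz":0,"ax":0,"ay":0,"az":0,"gripper":0.3},
    {"dx":0.007,"dy":0,"dz":0,"ax":0,"ay":0,"az":0,"gripper":0.3},
    {"dx":0,"dy":0,"dz":0,"ax":0,"ay":0,"az":0,"gripper":0.3},
  ],
)

```text
clock: 10.82
eef_pos: [348.2, -282.3, 12.6]
tool_rot: [-3.138, 0.022, -0.536]
force: [-8.9, 3.1, 7.3]
width: 25.7
gripper_force: 4.9
```

```bash
python3 st.py;  python3 - <<'E'
from h import *
im=ctrl.get_image("scene")
cv2.imwrite("pics/s4.png",cv2.resize(im["color"][180:280,270:390,::-1],None,fx=5,fy=5,interpolation=cv2.INTER_CUBIC))
E
```

```text
10.825 [ 0.351  0.816  0.406  2.205 -1.023  0.346 -0.468] [ 348.2 -282.3   12.6] [-3.138  0.022 -0.536] 25.679502129654193 [-8.9  3.1  7.3]
jig [-59.5 -33.4] F [-9.2 -1.9]
```

View pics/s4.png

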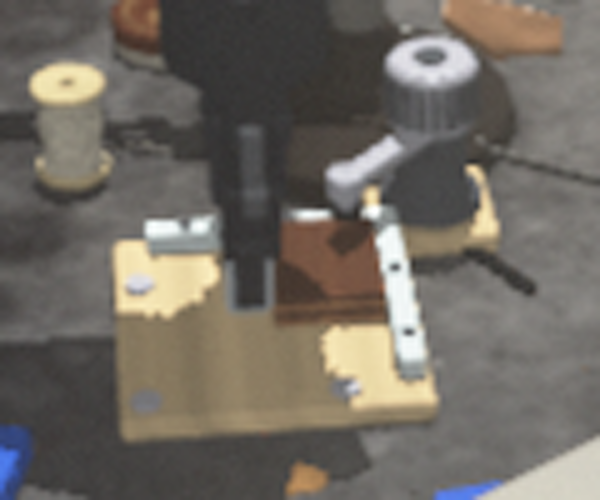

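The block sits against the back fence (picture: block (330,265), fence (400,290)), with a hard stop at 9 N. I'll push once more in +y, to seat it after the slide.

```bash
python3 - <<'E'
from h import *
y0=-.536; y1=np.deg2rad(59.3); N=9; a=np.array([-76,-33.4]); b=np.array([-27,-95.])
W=[(*jw(*a),12.6,y0),(*jw(*a),60,y0)]
for k in range(1,N+1): W.append((*jw(*(a+(b-a)*k/N)),60,y0+(y1-y0)*k/N))
W+=[(*jw(*b),35,y1),(*jw(*b),12,y1)]
rows(W)
E
```

```text
[-0.055, 0.0, 0.0, -0.0]
[0.0, 0.0, -0.158, -0.0]
[0.018, 0.023, -0.0, -0.111]
[0.014, 0.026, -0.0, -0.111]
[0.009, 0.028, -0.0, -0.111]
[0.004, 0.029, -0.0, -0.111]
[-0.001, 0.029, -0.0, -0.111]
[-0.006, 0.029, -0.0, -0.111]
[-0.011, 0.027, -0.0, -0.111]
[-0.015, 0.025, -0.0, -0.111]
[-0.019, 0.022, -0.0, -0.111]
[0.0, 0.0, 0.083, -0.0]
[0.0, 0.0, 0.077, -0.0]
```

Request:
step_arm(
  plan=[
    {"dx":-0.07,"dy":0,"dz":0,"ax":0,"ay":0,"az":0,"gripper":0.3},
    {"dx":0,"dy":0,"dz":-0.158,"ax":0,"ay":0,"az":0,"gripper":0.3},
    {"dx":0.018,"dy":0.023,"dz":0,"ax":0,"ay":0,"az":-0.111,"gripper":0.3},
    {"dx":0.014,"dy":0.026,"dz":0,"ax":0,"ay":0,"az":-0.111,"gripper":0.3},
    {"dx":0.009,"dy":0.028,"dz":0,"ax":0,"ay":0,"az":-0.111,"gripper":0.3},
    {"dx":0.004,"dy":0.029,"dz":0,"ax":0,"ay":0,"az":-0.111,"gripper":0.3},
    {"dx":-0.001,"dy":0.029,"dz":0,"ax":0,"ay":0,"az":-0.111,"gripper":0.3},
    {"dx":-0.006,"dy":0.029,"dz":0,"ax":0,"ay":0,"az":-0.111,"gripper":0.3},
    {"dx":-0.011,"dy":0.027,"dz":0,"ax":0,"ay":0,"az":-0.111,"gripper":0.3},
    {"dx":-0.015,"dy":0.025,"dz":0,"ax":0,"ay":0,"az":-0.111,"gripper":0.3},
    {"dx":-0.019,"dy":0.022,"dz":0,"ax":0,"ay":0,"az":-0.111,"gripper":0.3},
    {"dx":0,"dy":0,"dz":0.08,"ax":0,"ay":0,"az":0,"gripper":0.3},
    {"dx":0,"dy":0,"dz":0.06,"ax":0,"ay":0,"az":0,"gripper":0.3},
    {"dx":0,"dy":0,"dz":0,"ax":0,"ay":0,"az":0,"gripper":0.3},
  ],
)

```text
clock: 12.62
eef_pos: [343.9, -352.1, 16.8]
tool_rot: [-3.125, -0.003, 1.033]
force: [-0.2, 0.8, 0.4]
width: 25.8
gripper_force: 0.0
```

```bash
python3 st.py
```

```text
12.625 [ 0.648  0.785  0.137  2.088 -0.325  0.305  0.521] [ 343.9 -352.1   16.8] [-3.125e+00 -3.000e-03  1.033e+00] 25.82430846334981 [-0.2  0.8  0.4]
jig [-27.6 -95.5] F [-0.6  0.5]
```

Request:
step_arm(
  plan=[
    {"dx":0.02,"dy":0,"dz":0.012,"ax":0,"ay":0,"az":0,"gripper":0.3},
    {"dx":0.025,"dy":0,"dz":0,"ax":0,"ay":0,"az":0,"gripper":0.3},
    {"dx":0.02,"dy":0,"dz":0,"ax":0,"ay":0,"az":0,"gripper":0.3},
    {"dx":0.01,"dy":0,"dz":0,"ax":0,"ay":0,"az":0,"gripper":0.3},
    {"dx":0.01,"dy":0,"dz":0,"ax":0,"ay":0,"az":0,"gripper":0.3},
    {"dx":0,"dy":0,"dz":0,"ax":0,"ay":0,"az":0,"gripper":0.3},
  ],
)

```text
clock: 13.38
eef_pos: [355.0, -335.0, 14.7]
tool_rot: [-3.129, 0.005, 1.03]
force: [-7.6, -9.0, -0.4]
width: 25.2
gripper_force: 5.9
```

```bash
python3 st.py
```

```text
13.375 [ 0.599  0.787  0.143  2.105 -0.345  0.283  0.493] [ 355.  -335.    14.7] [-3.129  0.005  1.03 ] 25.180462977642716 [-7.6 -9.  -0.4]
jig [-26.7 -75.2] F [ -2.  -11.7]
```

Same stop as before (-75.2), so the block is seated in both directions. Now to the collar.

```bash
python3 - <<'E'
from h import *
y0=1.03; y1=1.78; N=5; a=jw(-26.7,-98); b=np.array([462,-274.])
W=[(*a,14.7,y0),(*a,60,y0),(*a,105,y0),(*a,150,y0)]
for k in range(1,N+1): W.append((*(a+(b-a)*k/N),150,y0+(y1-y0)*k/N))
W+=[(*b,130,y1)]
rows(W)
E
```

```text
[-0.076, 0.0, -0.0, 0.0]
[0.0, 0.0, -0.151, -0.0]
[0.0, 0.0, -0.15, -0.0]
[0.0, 0.0, -0.15, -0.0]
[0.087, 0.04, -0.0, -0.095]
[0.08, 0.053, -0.0, -0.095]
[0.071, 0.064, -0.0, -0.095]
[0.061, 0.074, -0.0, -0.095]
[0.049, 0.082, -0.0, -0.095]
[0.0, 0.0, 0.067, -0.0]
```

Request:
step_arm(
  plan=[
    {"dx":-0.09,"dy":0,"dz":0,"ax":0,"ay":0,"az":0,"gripper":0.3},
    {"dx":0,"dy":0,"dz":-0.151,"ax":0.009,"ay":0,"az":0,"gripper":0.3},
    {"dx":0,"dy":0,"dz":-0.15,"ax":0,"ay":0,"az":0,"gripper":0.5},
    {"dx":0,"dy":0,"dz":-0.15,"ax":0,"ay":0,"az":0,"gripper":0.8},
    {"dx":0.087,"dy":0.04,"dz":0,"ax":0,"ay":0,"az":-0.095,"gripper":0.8},
    {"dx":0.08,"dy":0.053,"dz":0,"ax":0,"ay":0,"az":-0.095,"gripper":0.8},
    {"dx":0.071,"dy":0.064,"dz":0,"ax":0,"ay":0,"az":-0.095,"gripper":0.8},
    {"dx":0.061,"dy":0.074,"dz":0,"ax":0,"ay":0,"az":-0.095,"gripper":0.8},
    {"dx":0.049,"dy":0.082,"dz":0,"ax":0,"ay":0,"az":-0.095,"gripper":0.8},
    {"dx":0,"dy":0,"dz":0,"ax":0,"ay":0,"az":0,"gripper":0.8},
  ],
)

```text
clock: 14.62
eef_pos: [467.0, -272.1, 148.0]
tool_rot: [-3.124, -0.022, 1.784]
force: [-0.1, -0.0, -0.2]
width: 68.4
gripper_force: 0.0
```

```bash
python3 st.py; python3 - <<'E'
from h import *
im=ctrl.get_image("scene")
cv2.imwrite("pics/s5.png",cv2.resize(im["color"][140:270,280:400,::-1],None,fx=4.6,fy=4.6,interpolation=cv2.INTER_CUBIC))
E
```

```text
14.625 [ 0.429  0.598  0.077  1.882 -0.076  0.692  0.765] [ 467.  -272.1  148. ] [-3.124 -0.022  1.784] 68.41873953098235 [-0.1 -0.  -0.2]
jig [37.4 36. ] F [-0.  -0.1]
```

View pics/s5.png

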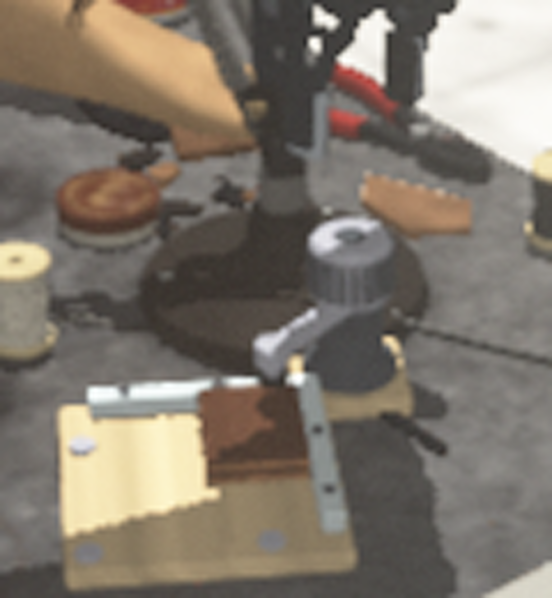

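Picture: block flush in the fence corner (255,430), collar top at (350,238), gripper above it. I'll check the collar centre from both views.

```bash
python3 - <<'E'
from h import *
import pickle
im=ctrl.get_image("scene"); P,p=pts(im)
m=(abs(P[...,2]-94)<5)&(abs(P[...,0]-460)<45)&(abs(P[...,1]+273)<45)
print(m.sum(),P[m].mean(0),(P[m].min(0)+P[m].max(0))/2); print(plane(im,p,(356.1,191.9),94))
t=pickle.load(open("ims0.pkl","rb"))["top"]; P,p=pts(t)
m=(abs(P[...,2]-94)<5)&(abs(P[...,0]-460)<45)&(abs(P[...,1]+273)<45)
v,u=np.where(m); X=np.array([plane(t,p,(a,b),94) for a,b in zip(u,v)])
print(m.sum(),X.mean(0),(X.min(0)+X.max(0))/2,np.ptp(X,axis=0)); print(plane(t,p,(336,171),94))
s=ctrl.read_state(); pass
E
```

```text
170 [ 458.88275671 -279.26183038   93.90959293] [ 459.83729005 -277.49956002   93.9206887 ]
[ 463.67997202 -275.3244576    94.        ]
328 [ 460.01336084 -273.62860028   94.        ] [ 459.84265093 -272.85986118   94.        ] [4.28951196e+01 4.14390274e+01 2.27373675e-13]
[ 461.92698606 -274.77929233   94.        ]
```

Request:
step_arm(
  plan=[
    {"dx":-0.004,"dy":-0.021,"dz":0.05,"ax":-0.011,"ay":-0.014,"az":0,"gripper":0.8},
    {"dx":0,"dy":0,"dz":0,"ax":0,"ay":0,"az":0,"gripper":0.8},
    {"dx":0,"dy":0,"dz":0.1,"ax":0,"ay":0,"az":0,"gripper":0.8},
    {"dx":0,"dy":0,"dz":0.08,"ax":0,"ay":0,"az":0,"gripper":0.8},
    {"dx":0,"dy":0,"dz":0.057,"ax":0,"ay":0,"az":0,"gripper":0.8},
    {"dx":0,"dy":0,"dz":0,"ax":0,"ay":0,"az":0,"gripper":0.8},
  ],
)

```text
clock: 15.48
eef_pos: [457.6, -276.8, 61.0]
tool_rot: [-3.137, -0.001, 1.779]
force: [0.4, 0.7, -0.5]
width: 68.6
gripper_force: 0.0
```

```bash
python3 st.py
```

```text
15.475 [ 0.451  0.724  0.06   1.972 -0.086  0.452  0.782] [ 457.6 -276.8   61. ] [-3.137e+00 -1.000e-03  1.779e+00] 68.64032670810198 [ 0.4  0.7 -0.5]
jig [31.8 27.2] F [-0.1  0.8]
```

Request:
step_arm(
  plan=[
    {"dx":0.005,"dy":0.013,"dz":0,"ax":0,"ay":0,"az":0,"gripper":0.8},
    {"dx":0,"dy":0,"dz":0,"ax":0,"ay":0,"az":0,"gripper":0.4},
    {"dx":0,"dy":0,"dz":0,"ax":0,"ay":0,"az":0,"gripper":0.4},
    {"dx":0,"dy":0,"dz":0,"ax":0,"ay":0,"az":0,"gripper":0},
    {"dx":0,"dy":0,"dz":0,"ax":0,"ay":0,"az":0,"gripper":0},
  ],
)

```text
clock: 16.1
eef_pos: [463.0, -274.5, 62.2]
tool_rot: [-3.141, 0.001, 1.781]
force: [3.0, 0.6, 1.4]
width: 41.5
gripper_force: 60.4
```

```bash
python3 st.py
```

```text
16.1 [ 0.442  0.724  0.06   1.966 -0.088  0.454  0.776] [ 463.  -274.5   62.2] [-3.141e+00  1.000e-03  1.781e+00] 41.51015568007056 [3.  0.6 1.4]
jig [35.3 32. ] F [2.3 2. ]
```

Gripped at 60 N. Turn 0.5 rad, then press lightly.

Request:
step_arm(
  plan=[
    {"dx":0,"dy":0,"dz":0,"ax":0,"ay":0,"az":0.08,"gripper":0},
    {"dx":0,"dy":0,"dz":0,"ax":0,"ay":0,"az":0.08,"gripper":0},
    {"dx":0,"dy":0,"dz":0,"ax":0,"ay":0,"az":0.08,"gripper":0},
    {"dx":0,"dy":0,"dz":0,"ax":0,"ay":0,"az":0.08,"gripper":0},
    {"dx":0,"dy":0,"dz":0.015,"ax":0,"ay":0,"az":0,"gripper":0},
    {"dx":0,"dy":0,"dz":0.01,"ax":0,"ay":0,"az":0,"gripper":0},
    {"dx":0,"dy":0,"dz":0,"ax":0,"ay":0,"az":0,"gripper":0},
  ],
)

```text
clock: 16.98
eef_pos: [463.3, -274.5, 57.3]
tool_rot: [3.14, 0.0, 1.28]
force: [-0.7, 5.7, 31.4]
width: 41.8
gripper_force: 63.3
```

```bash
python3 st.py
```

```text
16.975 [ 0.365  0.741  0.18   1.97  -0.279  0.453  0.46 ] [ 463.3 -274.5   57.3] [3.14 0.   1.28] 41.841594544706155 [-0.7  5.7 31.4]
jig [35.5 32.1] F [-3.5  4.5]
```

Request:
step_arm(
  plan=[
    {"dx":0,"dy":0,"dz":-0.007,"ax":0,"ay":0,"az":0,"gripper":0},
    {"dx":0,"dy":0,"dz":0,"ax":0,"ay":0,"az":0.08,"gripper":0},
    {"dx":0,"dy":0,"dz":0,"ax":0,"ay":0,"az":0,"gripper":0},
    {"dx":0,"dy":0,"dz":0,"ax":0,"ay":0,"az":0,"gripper":0},
  ],
)

```text
clock: 17.48
eef_pos: [463.2, -274.5, 57.3]
tool_rot: [3.141, 0.001, 1.154]
force: [3.0, 2.5, 10.5]
width: 41.8
gripper_force: 61.3
```

```bash
python3 st.py
```

```text
17.475 [ 0.344  0.744  0.213  1.97  -0.326  0.459  0.379] [ 463.2 -274.5   57.3] [3.141e+00 1.000e-03 1.154e+00] 41.798543834176854 [ 3.   2.5 10.5]
jig [35.4 32. ] F [1.3 3.7]
```

Request:
step_arm(
  plan=[
    {"dx":0,"dy":0,"dz":0.003,"ax":0,"ay":0,"az":0.08,"gripper":0},
    {"dx":0,"dy":0,"dz":0,"ax":0,"ay":0,"az":0,"gripper":0},
    {"dx":0,"dy":0,"dz":0,"ax":0,"ay":0,"az":0,"gripper":0},
  ],
)

```text
clock: 17.85
eef_pos: [463.3, -274.6, 55.7]
tool_rot: [3.141, 0.001, 1.03]
force: [4.8, 2.5, 2.9]
width: 41.6
gripper_force: 60.6
```

Request:
step_arm(
  plan=[
    {"dx":0,"dy":0,"dz":0,"ax":0,"ay":0,"az":0.07,"gripper":0},
    {"dx":0,"dy":0,"dz":0,"ax":0,"ay":0,"az":0,"gripper":0},
    {"dx":0,"dy":0,"dz":0,"ax":0,"ay":0,"az":0,"gripper":0},
  ],
)

```text
clock: 18.23
eef_pos: [463.4, -274.6, 55.7]
tool_rot: [3.141, 0.001, 0.92]
force: [5.7, 0.8, 4.4]
width: 41.6
gripper_force: 60.7
```

It dropped (z 57.3 to 55.7) and the extra 0.11 rad centres it. Now push home.

Request:
step_arm(
  plan=[
    {"dx":0,"dy":0,"dz":0.01,"ax":0,"ay":0,"az":0,"gripper":0},
    {"dx":0,"dy":0,"dz":0.01,"ax":0,"ay":0,"az":0,"gripper":0},
    {"dx":0,"dy":0,"dz":0,"ax":0,"ay":0,"az":0,"gripper":0},
  ],
)

```text
clock: 18.6
eef_pos: [463.4, -274.6, 51.0]
tool_rot: [3.14, 0.0, 0.92]
force: [3.6, 2.6, 16.9]
width: 41.7
gripper_force: 61.9
```

```bash
python3 st.py
```

```text
18.6 [ 0.312  0.762  0.264  1.973 -0.418  0.458  0.233] [ 463.4 -274.6   51. ] [3.14 0.   0.92] 41.701022337936635 [ 3.6  2.6 16.9]
jig [35.7 32.1] F [1.8 4. ]
```

Request:
step_arm(
  plan=[
    {"dx":0,"dy":0,"dz":0.005,"ax":0,"ay":0,"az":0,"gripper":0},
    {"dx":0,"dy":0,"dz":0.003,"ax":0,"ay":0,"az":0,"gripper":0},
    {"dx":0,"dy":0,"dz":0,"ax":0,"ay":0,"az":0,"gripper":0},
  ],
)

```text
clock: 18.98
eef_pos: [463.5, -274.6, 50.7]
tool_rot: [3.14, -0.001, 0.92]
force: [-0.2, 5.9, 35.9]
width: 42.5
gripper_force: 63.9
```

```bash
python3 st.py; python3 - <<'E'
from h import *
im=ctrl.get_image("scene"); P,p=pts(im)
cv2.imwrite("pics/s6.png",cv2.resize(im["color"][150:270,290:400,::-1],None,fx=5,fy=5,interpolation=cv2.INTER_CUBIC))
# block near face bottom edge and collar heights
hsv=cv2.cvtColor(im["color"],cv2.COLOR_RGB2HSV)
J=np.dstack([*( np.moveaxis(((P[...,:2]-C)@RJ),-1,0)),P[...,2]])
m=(hsv[...,0]<14)&(hsv[...,1]>70)&(abs(J[...,2]-28)<4)&(abs(J[...,0]+26)<60)&(abs(J[...,1]+32)<60)
print("block top jig range",np.percentile(J[m],[2,98],axis=0).round(1).tolist(),m.sum())
m=(np.hypot(J[...,0]-34,J[...,1]-32)<20)&(J[...,2]>70)&(J[...,2]<100)
print("collar top z",np.percentile(J[m][:,2],[10,50,90,98]) if m.any() else None,m.sum())
E
```

```text
18.975 [ 0.313  0.762  0.262  1.974 -0.419  0.456  0.234] [ 463.5 -274.6   50.7] [ 3.14e+00 -1.00e-03  9.20e-01] 42.479816897849666 [-0.2  5.9 35.9]
jig [35.7 32.1] F [-3.2  4.9]
block top jig range [[-47.1, -66.1, 25.0], [0.7, -8.3, 31.1]] 317
collar top z [80.45480718 82.5853942  84.36799952 85.2580522 ] 122
```

View pics/s6.png

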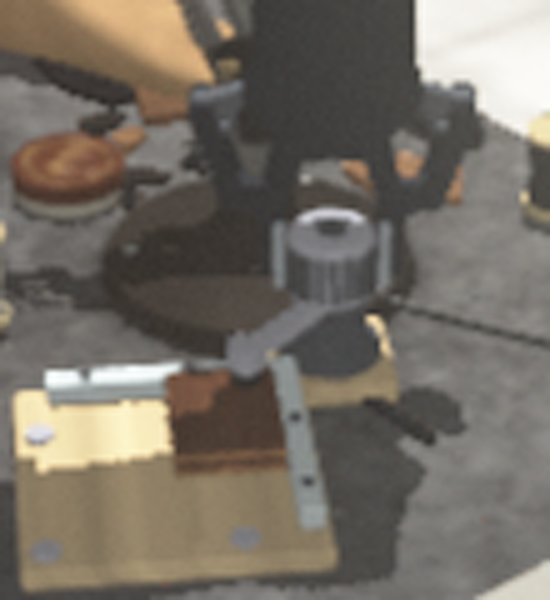

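Collar top is at z 82.6 (home). The foot (250,360) bears on the block, which is still flush. I'll ease the push slightly and hand in while still holding.

Request:
step_arm(
  plan=[
    {"dx":0,"dy":0,"dz":-0.003,"ax":0,"ay":0,"az":0,"gripper":0},
    {"dx":0,"dy":0,"dz":0,"ax":0,"ay":0,"az":0,"gripper":0},
    {"dx":0,"dy":0,"dz":0,"ax":0,"ay":0,"az":0,"gripper":0},
    {"dx":0,"dy":0,"dz":0,"ax":0,"ay":0,"az":0,"gripper":0},
  ],
)

```text
clock: 19.52
eef_pos: [463.5, -274.6, 50.8]
tool_rot: [3.14, -0.0, 0.92]
force: [1.1, 4.1, 28.4]
width: 41.8
gripper_force: 63.1
```

```bash
python3 -c "
from cell import ctrl
print(ctrl.finish_job())"
```

```text
the job is handed in; nothing more can be done
None
```

The heel block sits flush in the fence corner, the keyway dropped over the pin at about 0.75 rad of turn, and I handed the job in at 19.5 s with the collar still held home at about 28 N (top measured at 82.6 mm), the foot on the block.

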